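# Free a link from a spring bar with the forked tool

### The job

Take the orange-handled forked tool from its stand, set the fork over the bare spring bar between the bracket's lug and the brass collar, and push the collar sideways towards the aluminium housing until the bar leaves the link and the link drops onto the pad. Feel for the end of the travel and do not ram the bar against its stop. Then put the tool back in its stand, seated and upright, and leave everything else where it is.

Things in the scene. Friction and masses are not known exactly. Their poses are not given: they have to be found in the camera images.
- bracket: Blue bench bracket, fixed (place and heading vary). Steel base 78 (x) x 156 (y) x 10 mm; origin at the centre of its underside, z up. A level 8 mm steel spring bar runs along y at x = 0, its axis 110 mm above the bench. Along it from +y to -y: two lugs with a slot between, bare bar with a brass collar, aluminium housing. Tool force on the bracket or its bar above 20 N damages it.
- slot (a point): On the bar's axis, middle of the 12 mm slot between the lugs (bracket y = +43 mm); axes as the bracket's. The lugs are 34 mm wide (x), 12 mm thick, tops 125 mm high. Extended, the bar crosses the slot and its tip is 3 mm inside the +y lug. A rubber pad lies under the slot, top 14 mm above the bench.
- bar_gap (a point): On the bar's axis (110 mm high), in the bare gap between the second (-y) lug and the collar: 8 mm beyond that lug's outer face, bracket y = +17 mm. Always free for a 5 mm thick fork set down from above. Axes as the bracket's.
- collar_middle (a point): On the bar's axis at bracket y = +1 mm: the middle of where the near (+y) face of the brass collar can be while the bar is extended. The collar, 26 mm diameter, 7 mm thick, is clamped to the bar up to 10 mm either way of here, differently each time; this point does not show where. So the end of travel must be felt, not computed. Axes as the bracket's.
- housing_mouth (a point): Mouth of the aluminium spring housing (32 mm diameter, top 126 mm high, bracket y = -33 to -75 mm), on the bar's axis. Pushing the collar to -y, towards it, retracts the bar: 4 N to start, 0.35 N more per mm, 10 N just before a hard stop at 16 mm. The tip leaves the slot only in the last 2 to 3 mm before the stop. The spring returns the bar.
- link: Loose steel link plate with red edges, 36 wide (x), 8 thick (y), 78 mm long (z), 0.10 to 0.16 kg, hanging on the bar in the slot by its 12 mm upper eye. Origin at that eye's centre, about 108 mm high while it hangs. Once the bar is out of the eye it drops 28 mm, upright between the lugs, onto the pad (origin then about 80 mm high) and the bar can spring back above it.
- tool: Forked tool, 122 mm long, 0.14 kg, standing fork down in its stand. Origin at the fork's tip, z up along it. Flat fork 26 mm wide along x, 5 mm thick along y: two 6 mm tines, slot between them 14 mm wide, 26 mm deep. It straddles the bar from above with x across the bar. Above: 12 mm shaft, 26 mm square shoulder (60 to 66 mm above the tip), handle. Same after half a turn.
- tool_grip (a point): Middle of the tool's square orange handle (22 x 22 mm, from 66 to 122 mm above the fork's tip), on its axis 95 mm above the tip; axes as the tool's. Gripping firmly across the y faces holds it best against the spring.
- stand: Fixed grey tool stand (place and heading vary). Base 80 x 80 mm; top plate 80 x 64 mm, 75 mm high, 8 mm thick, with a central opening 35 (x) x 16 mm (y). Fork and shaft hang through it, the shoulder rests on the plate: tool on the stand's axis, its x along the stand's x (either way round), fork tip 15 mm above the bench. Origin at the centre of the underside, z up.
- orange_case: Bystander, orange plastic blade case, 72x215x35 mm; leave it where it is.
- bit_case: Bystander, grey-green steel drill-bit case, 106x162x45 mm; leave it where it is.
- tin_0: Bystander, open green tin, 75x75x94 mm; leave it where it is.
- tape_2: Bystander, black roll of tape, 102x102x24 mm; leave it where it is.
- pliers: Bystander, pliers with blue and red sleeves, 53x170x16 mm; leave it where it is.
- spanner_1: Bystander, small combination spanner, 29x168x7 mm; leave it where it is.
- screwdriver_10: Bystander, screwdriver, blue handle, 27x222x29 mm; leave it where it is.
- wood_block: Bystander, pine offcut, 60x120x34 mm; leave it where it is.
Things that resemble listed ones, but are neither listed nor needed, are in the scene too. Leave any brown look-alike of the bracket alone.

How it is judged:
By the outcome, as a careful person would: the job done as asked, in the order asked, and still so for the second after the job is handed in, with the robot touching nothing.
It also fails if it takes over 56 s, if anything falls off the work surface, if the arm or the gripper's body presses on something with over 40 N, if the wrist force passes 120 N, or if a joint passes its speed limit or range.

### The arm

A 6-joint arm with a two-finger parallel gripper is mounted at the origin on a cart in front of the work surface, level with it; the furniture and walls round the work are solid. World frame = base frame: x ahead of the robot, y to its left, z up, the work surface at z = 0. Lengths are in m, angles in rad, forces in N, time in s.
With the tool pointing down it reaches from about 0.25 to 0.775 m from the base axis. Payload 8.9 kg.
Tool frame: the origin (TCP) lies midway between the tips of the shut fingers; the grasp point (between the pads) lies 19 mm behind it; z points along the fingers, y is the line along which they close (so a half turn about z gives the same grasp; the last joint's range is limited). The gripper opens to 85 mm and grips with 20 to 120 N. Pads are 22 mm wide; open, the fingers measure 114 mm over their backs; the gripper's body (76 mm by 85 mm) begins 54 mm behind the grasp point. The pads swing forward as they close: fully open they stand 13 mm farther back than shut.
Start: joints at [-1.296, 0.291, -0.153, 1.127, 0, 1.431], TCP at [0.211, -0.481, 0.231] pointing down, gripper open.
Joint ranges: [-2.52, 2.52], [-0.91, 1.74], [-1.3, 1.37], [-1.96, 2.02], [-1.52, 1.47], [-3.14, 3.14]. Speed limits (rad/s): [2.22, 2.22, 2.79, 3.14, 3.14, 3.14].

### API

Orientations are given as a rotation vector (axis times angle).
In Python, from cell import arm, get_image gives the robot as it stands. The module is installed in compiled form; this text tells all that it offers.
- The arm moves only by the tool servo_tool, never from a script. Its argument "increments" is a list that holds one entry, the list of rows, each a list of 5 numbers: the closure, from 0 (fully open) to 1 (shut), then the shift along the tool's x, y, z in cm, then the turn about the tool's z in rad. In form: [[[fingers, x, y, z, yaw], ...]]. A call has 1 to 12 rows; each row is the pose to reach, as a shift and turn from the pose commanded when the call began, along the tool's axes at that moment; what a row does not reach only later rows make up. A row lasts 1/12 s, in which the tool goes at most 41.7 mm and 7.16 degrees, less where a joint would pass 70% of its speed; a pose out of reach is approached as far as the arm can. A call with a gripper value outside its range is refused whole. The fingers move at their own pace and stop on an object; the grip force is fixed at half the most. Time passes only in rows, so rows that repeat a pose let the fingers close. It gives the time, the measured TCP pose, the force, the opening and the grip force at its end, in the units of the state.
- arm.get_obs(): the state, without advancing time (a new reading comes with each control period).
- get_image(name): name is "side" or "top" or "wrist"; returns a dict with "color" (480x640x3 uint8, red, green, blue), "depth" (480x640 float32, m along the optical axis (not along the pixel's ray), 0 where there is no reading), "vertical_fov" (degrees; the focal length in pixels is half the picture's height over the tangent of half this angle, whatever the lens; pixels are square), "cx", "cy" (the principal point, pixels), "R" (3x3) and "t" (3): a world point X has camera coordinates R X + t; the wrist camera has in their place "tool_from_camera" (4x4, takes a point from camera to tool coordinates, whose origin is the TCP and whose axes are the flange's). Camera axes: x right, y down, z forward; pixel columns grow to the right and rows downward; lengths in m; the calibration is good to about 2 mm. The wrist camera is an equidistant fisheye: a pixel r from the principal point sees the ray r / f radians off the axis. A picture is of the moment at which its call begins: read the wrist's pose just before it.
- arm.job_done(): hands the job in; it is judged then, once.
The state is a dict: "time_s": time; "joint_pos": joint angles; "joint_velocities": joint speeds; "joint_efforts": joint torques, N m; "eef_pos": TCP position; "ee_rot": TCP orientation; "ft_force": force on the tool from outside, world axes, zero at the start; "moment": the same for the moment, N m; "grip_width": finger opening in m; "gripper_force": force on a finger pad.
Only numpy, scipy, OpenCV 4.12 (cv2) and the standard library are available. Lean on these libraries where they do the work, as an engineer would, in place of code of your own. Each camera call takes 0.05 s, during which the arm holds its last target. There are 200 camera calls.

## Working session

There is one attempt and no reset: what is moved stays moved. The work goes in short steps, Python scripts to look and compute and a tool call to move; the robot and the scene stay as the last step left them, time stands still between calls to the robot, and variables do not carry over. Pictures are saved under pics/ and viewed, at most 10 in all, crops included, and the job is handed in when it is done.

Besides the shell and the picture viewer there is one more tool, called after "Emit:" in YAML: its name, and indented under it one key for each argument. servo_tool: Moves the arm, as the interface text tells. Its arguments: {"type":"object","properties":{"increments":{"type":"array","items":{"type":"array","items":{"type":"array","items":{"type":"number"}}}}},"required":["increments"]}

```bash
mkdir -p pics; cat > h.py <<'E'
import numpy as np, cv2, pickle
from cell import arm, get_image
def grab(n,tag):
    o=arm.get_obs(); d=get_image(n); d['obs']=o; pickle.dump(d,open(f'pics/{tag}.pkl','wb'))
    return d
def load(tag): return pickle.load(open(f'pics/{tag}.pkl','rb'))
def f(d): return 240/np.tan(np.radians(d['vertical_fov'])/2)
def world(d,u,v,z=None):
    "pinhole cams: depth point (z None) or ray/plane"
    ray=np.array([(u-d['cx'])/f(d),(v-d['cy'])/f(d),1]); R=np.array(d['R']);t=np.array(d['t'])
    if z is None:
        p=np.median(d['depth'][int(v)-1:int(v)+2,int(u)-1:int(u)+2]); return R.T@(ray*p-t)
    c=-R.T@t; r=R.T@ray; return c+r*(z-c[2])/r[2]
E
python3 - <<'E'
from h import *
for n in ('top','side'):
    d=grab(n,n+'0'); cv2.imwrite(f'pics/{n}0.png',d['color'][:,:,::-1]); print(n,-np.array(d['R']).T@d['t'],d['vertical_fov'])
print(arm.get_obs())
E
```

```text
top [ 0.45954464 -0.03665277  1.47839495] 48.19025239363278
side [-0.5677805  -1.11945121  0.95626613] 42.03087244075985
{'time_s': 0.1, 'joint_pos': array([-1.29629233e+00,  2.91224568e-01, -1.54021086e-01,  1.12668776e+00,
        2.59499606e-05,  1.43150696e+00]), 'joint_velocities': array([-0.00107545,  0.0002783 ,  0.00061973, -0.00028837,  0.00207793,
        0.00038555]), 'joint_efforts': array([ 1.28785694e-03, -5.37977457e+01,  3.31919539e+01,  9.34464682e-03,
       -1.29228265e-04, -1.47514747e-06]), 'eef_pos': array([ 0.21100971, -0.48032342,  0.23080051]), 'ee_rot': array([-3.07348028e+00, -6.45124345e-01,  7.99659467e-05]), 'ft_force': array([-0.10832666,  0.84869329,  0.27893341]), 'moment': array([ 0.05761793,  0.0237895 , -0.01228387]), 'gripper_force': 0.0, 'grip_width': 0.08538629200907549}
```

View pics/top0.png

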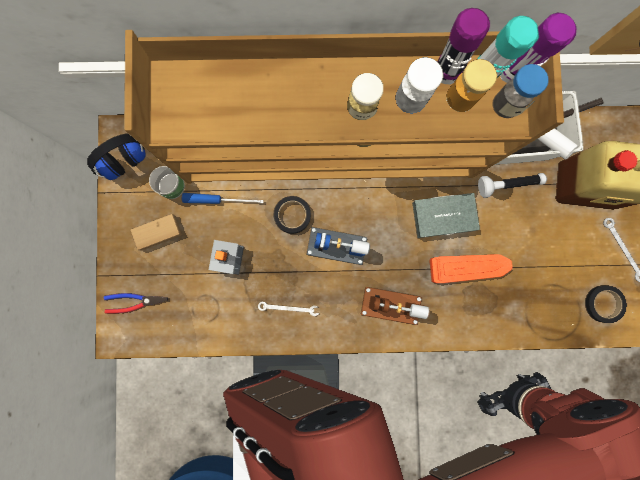

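View pics/side0.png

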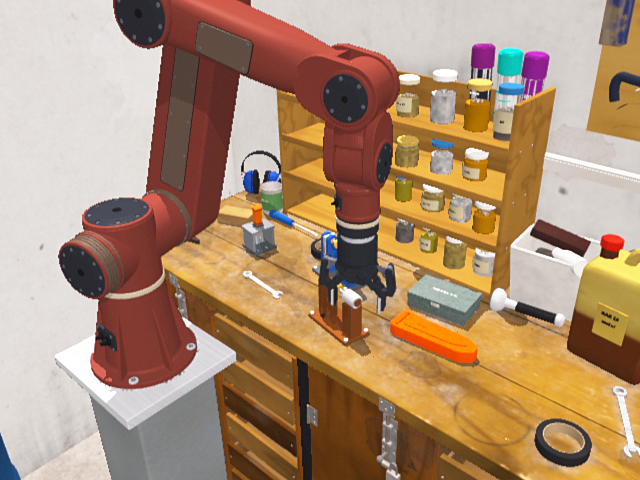

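The top view shows the tool and stand at about (224,257), the blue bracket at about (338,245) with lugs on the left and the housing on the right, and the brown look-alike at (393,307). I'll crop in on the first two.

```bash
python3 - <<'E'
from h import *
d=load('top0'); c=d['color'][215:290,200:380,::-1]
cv2.imwrite('pics/crop1.png',cv2.resize(c,(792,330),interpolation=cv2.INTER_CUBIC))
for u,v in [(221,256),(321,241),(361,248),(235,246)]: print(u,v,world(d,u,v))
E
```

```text
221 256 [0.52534777 0.16615102 0.13522935]
321 241 [ 0.5592764  -0.08538914  0.1178327 ]
361 248 [ 0.5390622  -0.18593861  0.12417598]
235 246 [0.55361619 0.13822967 0.07698585]
```

View pics/crop1.png

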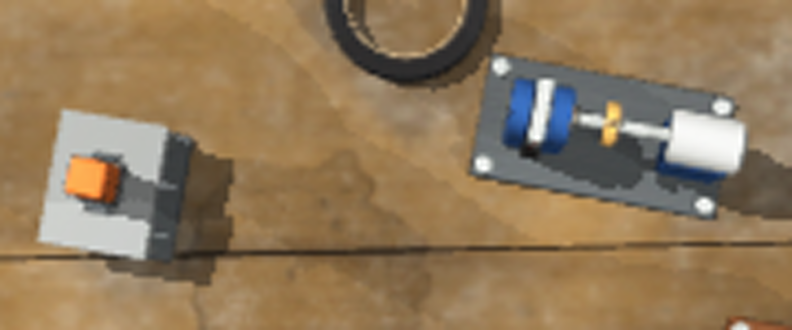

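The crop gives the heading: the stand's long plate side and the bracket's bar both sit at a yaw of about -10°. Next I work out the move to a look-pose between them.

```bash
cat >> h.py <<'E'
from scipy.spatial.transform import Rotation as Ro
def go(x,y,z,yawdeg=None):
    "shift in tool axes (cm) and turn so that TCP gets there, tool y (mod 180) along world dir y-axis of frame with yaw"
    o=arm.get_obs(); R=Ro.from_rotvec(o['ee_rot']).as_matrix(); s=R.T@(np.array([x,y,z])-o['eef_pos'])*100
    w=0
    if yawdeg is not None:
        a=np.radians(yawdeg); l=R.T@np.array([-np.sin(a),np.cos(a),0]); w=np.arctan2(-l[0],l[1]); w=(w+np.pi/2)%np.pi-np.pi/2
    print('go',s.round(3),round(w,4),'pos',o['eef_pos'].round(4),'tilt',R[:,2].round(3),'j6',o['joint_pos'][5].round(2),'t',o['time_s'])
def fish(d,u,v):
    "ray origin, dir in world from wrist cam"
    du,dv=u-d['cx'],v-d['cy']; r=np.hypot(du,dv); th=r/f(d); k=np.sin(th)/r if r else 0
    T=np.array(d['tool_from_camera']); R=Ro.from_rotvec(d['obs']['ee_rot']).as_matrix()
    return R@T[:3,3]+d['obs']['eef_pos'], R@T[:3,:3]@np.array([du*k,dv*k,np.cos(th)])
def fproj(d,P):
    T=np.array(d['tool_from_camera']); R=Ro.from_rotvec(d['obs']['ee_rot']).as_matrix()
    p=T[:3,:3].T@(R.T@(np.array(P)-d['obs']['eef_pos'])-T[:3,3]); rho=np.hypot(p[0],p[1]); r=f(d)*np.arctan2(rho,p[2])
    return d['cx']+r*p[0]/rho, d['cy']+r*p[1]/rho
def plane(d,u,v,z):
    c,r=fish(d,u,v); return c+r*(z-c[2])/r[2]
E
python3 - <<'E'
from h import *
d=grab('wrist','w0'); print(np.array(d['tool_from_camera']).round(3),d['vertical_fov'],d['cx'],d['cy'])
go(0.54,-0.10,0.32,-10.4); go(.525,.162,.30,-10.4)
E
```

```text
[[-0.001 -0.951 -0.309  0.077]
 [ 1.    -0.    -0.     0.001]
 [ 0.    -0.309  0.951 -0.142]
 [ 0.     0.     0.     1.   ]] 65.70646984690485 317.97559006699316 236.49622130576861
go [ 45.418 -21.608  -8.885] 0.5953 pos [ 0.211  -0.4804  0.2309] tilt [-0.     0.001 -1.   ] j6 1.43 t 0.15
go [ 54.578 -46.198  -6.86 ] 0.5953 pos [ 0.211  -0.4804  0.2309] tilt [-0.     0.001 -1.   ] j6 1.43 t 0.15
```

Emit:
servo_tool:
  increments:
    - [[0,0,0,-4,0],[0,2,-1,-8,0.1],[0,6,-3,-9,0.2],[0,10,-5,-9,0.3],[0,14,-7,-9,0.4],[0,18,-9,-9,0.5],[0,22,-11,-9,0.6],[0,26,-13,-9,0.6],[0,30,-14.5,-9,0.6],[0,34,-16.3,-9,0.6],[0,38,-18,-9,0.6],[0,42,-20,-9,0.6]]

```text
time_s: 1.15
eef_pos: [0.4957, -0.1505, 0.3212]
ee_rot: [3.128, -0.292, -0.0]
ft_force: [1.2, -1.8, -0.2]
grip_width: 0.0852
gripper_force: 0.0
```

Emit:
servo_tool:
  increments:
    - [[0,3.4,-1.6,0,0],[0,3.4,-1.6,0,0],[0,3.4,-1.6,0,0]]

```text
time_s: 1.4
eef_pos: [0.5319, -0.1419, 0.3201]
ee_rot: [-3.128, 0.288, 0.003]
ft_force: [0.6, 0.6, -0.5]
grip_width: 0.0858
gripper_force: 0.0
```

```bash
python3 - <<'E'
from h import *
d=grab('wrist','w1'); cv2.imwrite('pics/w1.png',d['color'][:,:,::-1])
go(0.54,-0.10,0.32,-10.4); go(.525,.162,.30,-10.4)
E
```

```text
go [ 0.112 -4.358  0.056] -0.0035 pos [ 0.5309 -0.1426  0.3206] tilt [-0.002  0.    -1.   ] j6 2.93 t 1.45
go [ -6.178 -29.835   2.069] -0.0035 pos [ 0.5309 -0.1426  0.3206] tilt [-0.002  0.    -1.   ] j6 2.93 t 1.45
```

View pics/w1.png

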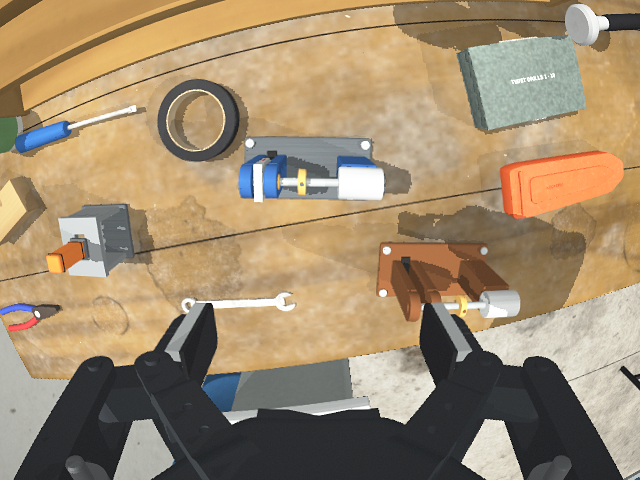

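Wrist view: bracket in the centre, with the collar at (302,181), the second lug near (270,178) and the housing at (360,183). The tool handle is at (65,258). Wrist joint 6 is close to its limit, so I make a half turn on the way to the tool.

Emit:
servo_tool:
  increments:
    - [[0,-0.5,-2.5,0,-0.12],[0,-1,-5,0,-0.24],[0,-1.5,-7.5,0,-0.36],[0,-2,-10,0,-0.48],[0,-2.5,-12.5,0,-0.6],[0,-3,-15,0,-0.72],[0,-3.5,-17.5,0,-0.84],[0,-4,-20,0,-0.96],[0,-4.5,-22.5,0,-1.08],[0,-5,-25,0,-1.2],[0,-5.5,-27.5,0,-1.32],[0,-6.2,-29.8,0,-1.44]]

```text
time_s: 2.45
eef_pos: [0.5247, 0.1612, 0.3217]
ee_rot: [2.54, 1.848, 0.0]
ft_force: [0.1, 0.3, 0.4]
grip_width: 0.0852
gripper_force: 0.0
```

Emit:
servo_tool:
  increments:
    - [[0,0,0,0,-0.12],[0,0,0,0,-0.24],[0,0,0,0,-0.36],[0,0,0,0,-0.48],[0,0,0,0,-0.6],[0,0,0,0,-0.72],[0,0,0,0,-0.84],[0,0,0,0,-0.96],[0,0,0,0,-1.08],[0,0,0,0,-1.2],[0,0,0,0,-1.32],[0,0,0,0,-1.44]]

```text
time_s: 3.45
eef_pos: [0.5247, 0.1598, 0.3217]
ee_rot: [0.691, 3.064, -0.0]
ft_force: [-1.2, 0.4, 0.0]
grip_width: 0.0855
gripper_force: 0.0
```

Emit:
servo_tool:
  increments:
    - [[0,0,0,0.5,-0.1],[0,0,0,1,-0.2],[0,0,0,1,-0.26],[0,0,0,1,-0.26]]

```text
time_s: 3.78
eef_pos: [0.5246, 0.1599, 0.3114]
ee_rot: [-0.293, -3.128, 0.0]
ft_force: [-0.2, 0.7, -0.5]
grip_width: 0.0855
gripper_force: 0.0
```

```bash
python3 - <<'E'
from h import *
d=grab('wrist','w2'); cv2.imwrite('pics/w2.png',d['color'][:,:,::-1])
go(.525,.162,.30,-10.4)
E
```

```text
go [0.014 0.19  1.164] -0.0091 pos [0.5248 0.1601 0.3116] tilt [ 0. -0. -1.] j6 0.35 t 3.8333
```

View pics/w2.png

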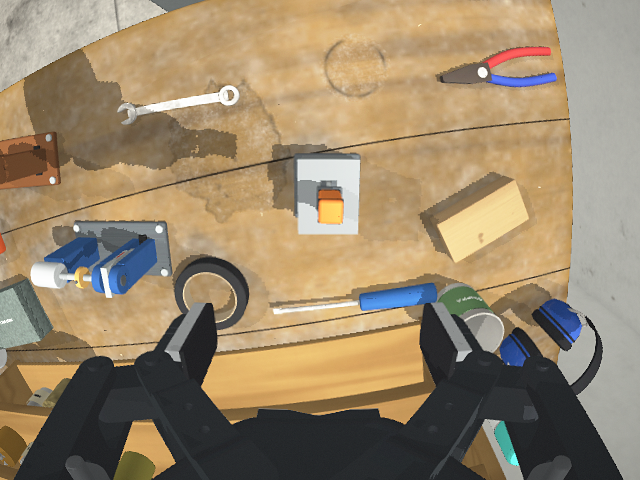

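The wrist view from above the stand shows the handle top at (331,212), the plate from (297,155) to (359,234), and the tin and screwdriver clear of it. Next I measure the handle and plate from the wrist depth, and check against the top view.

```bash
cat >> h.py <<'E'
def cloud(d,wrist=True):
    v,u=np.mgrid[:480,:640].astype(float); Z=d['depth']
    if not wrist:
        p=np.dstack([(u-d['cx'])/f(d)*Z,(v-d['cy'])/f(d)*Z,Z]); return (p-np.array(d['t']))@np.array(d['R'])
    du,dv=u-d['cx'],v-d['cy']; r=np.hypot(du,dv)+1e-9; t=np.tan(np.minimum(r/f(d),1.4))*Z/r
    p=np.dstack([du*t,dv*t,Z]); T=np.array(d['tool_from_camera']); R=Ro.from_rotvec(d['obs']['ee_rot']).as_matrix()
    return (p@T[:3,:3].T+T[:3,3])@R.T+d['obs']['eef_pos']
def rect(P): 
    (c,s,a)=cv2.minAreaRect((P[:,:2]*1000).astype(np.float32)); return np.round(c,1),np.round(s,1),round(a,1)
E
python3 - <<'E'
from h import *
for tag,w in (('w2',1),('w1',1),('top0',0)):
    d=load(tag); C=cloud(d,w); I=d['color'].astype(int)
    near=np.hypot(C[...,0]-.53,C[...,1]-.162)<.09
    org=near&(I[...,0]>180)&(I[...,2]<90)&(C[...,2]>.08)
    top=org&(C[...,2]>np.percentile(C[...,2][org],60)-.004) if org.any() else org
    print(tag,'handle',org.sum(),'z',np.percentile(C[...,2][org],[10,50,90]).round(4),rect(C[top]),C[top][:,:3].mean(0).round(4))
    sat=I.max(2)-I.min(2)
    pl=near&(sat<30)&(abs(C[...,2]-.075)<.008); print('plate',pl.sum(),np.median(C[...,2][pl]).round(4),rect(C[pl]))
d=load('w2'); 
for P in [(.525,.163,.137)]: print(fproj(d,P))
for uv in [(318,201),(344,201),(344,223),(318,223)]: print(plane(d,*uv,.137).round(4))
E
```

```text
w2 handle 259 z [0.0987 0.1337 0.1364] (array([491.7, 175.2]), array([21.1, 89.3]), 79.1) [0.5183 0.168  0.1519]
plate 3646 0.0743 (array([525.2, 168.3]), array([64.4, 80.6]), 79.0)
w1 handle 538 z [0.093  0.113  0.1343] (array([527.7, 167.3]), array([22.8, 21.2]), 76.2) [0.5284 0.1612 0.1259]
plate 1948 0.0742 (array([526.3, 168.4]), array([68.1, 81.4]), 79.9)
top0 handle 62 z [0.1317 0.1363 0.1397] (array([527.8, 169.6]), array([17.8, 20.1]), 73.8) [0.5285 0.1694 0.1376]
plate 617 0.0754 (array([527.3, 170.2]), array([64.8, 79.5]), 79.2)
(np.float64(323.51748365977505), np.float64(212.12599154458815))
[0.5143 0.1601 0.137 ]
[0.5184 0.1824 0.137 ]
[0.5381 0.179  0.137 ]
[0.5338 0.1564 0.137 ]
```

The measurements agree: the stand is at (0.526, 0.169) with yaw -11°, the plate height is 0.0745 and the handle top is at 0.137. Next I compute the grasp move and take a first bracket fit.

```bash
cat > br.py <<'E'
from h import *
def bracket(d,w,yaw=None):
    C=cloud(d,w); I=d['color'].astype(int); sat=I.max(2)-I.min(2)
    near=(abs(C[...,0]-.55)<.09)&(abs(C[...,1]+.128)<.12)
    z=C[...,2]
    base=near&(abs(z-.010)<.004)&(sat<45)&(I.max(2)<150)
    if base.sum()>50: print('base',base.sum(),rect(C[base]))
    lug=near&(z>.117)&(z<.130)&(I[...,2]>I[...,0]+50); print('lugs',lug.sum(),rect(C[lug]),C[lug].mean(0).round(4))
    ho=near&(z>.108)&(z<.131)&(sat<25)&(I.min(2)>140)&(C[...,1]<-.16); print('housing',ho.sum(),rect(C[ho]),C[ho].mean(0).round(4))
    br=near&(z>.1)&(z<.128)&(I[...,0]>150)&(I[...,0]-I[...,2]>70); print('collar',br.sum(),rect(C[br]),C[br].mean(0).round(4))
E
python3 - <<'E'
from br import *
for t,w in (('top0',0),('w1',1),('w2',1)): print(t); bracket(load(t),w)
go(.526,.169,.16,-11);go(.526,.169,.0905,-11)
E
```

```text
top0
base 822 (array([ 561.5, -123.8]), array([139.9, 235. ]), 5.8)
lugs 88 (array([562.1, -88.8]), array([35. , 27.3]), 79.2) [ 0.5618 -0.0882  0.1228]
housing 202 (array([ 543.6, -183.6]), array([45.3, 30.3]), 78.3) [ 0.5427 -0.1833  0.1225]
collar 26 (array([ 554.6, -129.7]), array([ 7. , 23.8]), 75.2) [ 0.5544 -0.1294  0.1206]
w1
base 2685 (array([ 559. , -119.1]), array([188.1, 103.4]), 66.9)
lugs 701 (array([561.1, -91.5]), array([35.8, 28. ]), 78.5) [ 0.5619 -0.0918  0.1219]
housing 1513 (array([ 542.7, -183.9]), array([48.8, 30.4]), 79.8) [ 0.5436 -0.1849  0.1214]
collar 209 (array([ 554.7, -121.9]), array([26.4, 25.3]), 79.0) [ 0.5546 -0.1301  0.118 ]
w2
base 2383 (array([ 556.9, -107. ]), array([206.2,  77.9]), 77.8)
lugs 443 (array([559.3, -90. ]), array([36.6, 28.6]), 76.3) [ 0.5592 -0.0885  0.1214]
housing 717 (array([ 541.4, -183.2]), array([45.7, 32.1]), 78.4) [ 0.5385 -0.1794  0.1198]
collar 205 (array([ 552.2, -130.7]), array([ 8.9, 25.5]), 76.8) [ 0.5509 -0.1288  0.1146]
go [ 0.05   0.898 15.164] 0.0014 pos [0.5248 0.1601 0.3116] tilt [ 0. -0. -1.] j6 0.35 t 3.8333
go [ 0.051  0.899 22.114] 0.0014 pos [0.5248 0.1601 0.3116] tilt [ 0. -0. -1.] j6 0.35 t 3.8333
```

Emit:
servo_tool:
  increments:
    - [[0,0,0.9,3,0],[0,0,0.9,6.5,0],[0,0,0.9,10,0],[0,0,0.9,13,0],[0,0,0.9,16,0],[0,0,0.9,18.5,0],[0,0,0.9,20.5,0],[0,0,0.9,21.7,0],[0,0,0.9,22.1,0],[0,0,0.9,22.1,0]]

```text
time_s: 4.67
eef_pos: [0.5263, 0.1695, 0.0898]
ee_rot: [-0.298, -3.126, 0.001]
ft_force: [-0.3, 0.1, 0.1]
grip_width: 0.0855
gripper_force: 0.0
```

Emit:
servo_tool:
  increments:
    - [[0.4,0,0,0,0],[0.6,0,0,0,0],[1,0,0,0,0],[1,0,0,0,0],[1,0,0,0,0],[1,0,0,0,0],[1,0,0,0,0],[1,0,0,0,0]]

```text
time_s: 5.33
eef_pos: [0.5272, 0.1702, 0.0909]
ee_rot: [0.294, 3.127, 0.0]
ft_force: [-1.2, 0.1, 5.8]
grip_width: 0.0211
gripper_force: 58.4
```

Emit:
servo_tool:
  increments:
    - [[1,0,0,-1,0],[1,0,0,-3,0],[1,0,0,-6,0],[1,0,0,-9.5,0],[1,0,0,-13,0],[1,-0.8,-2.5,-17,0],[1,-1.7,-5.5,-20,0],[1,-2.6,-8.7,-21,0],[1,-3.5,-12,-21,0],[1,-4.6,-15.3,-21,0],[1,-5.6,-18.6,-21,0],[1,-6.6,-22,-21,0]]

```text
time_s: 6.33
eef_pos: [0.5504, -0.0598, 0.301]
ee_rot: [0.294, 3.127, 0.0]
ft_force: [1.6, -0.4, -1.4]
grip_width: 0.0212
gripper_force: 58.9
```

Emit:
servo_tool:
  increments:
    - [[1,-0.8,-2.7,0,0],[1,-1.3,-4.5,0,0],[1,-1.6,-5.5,0,0],[1,-1.6,-5.5,0,0],[1,-1.6,-5.5,0,0]]

```text
time_s: 6.75
eef_pos: [0.5559, -0.115, 0.3004]
ee_rot: [-0.296, -3.127, -0.001]
ft_force: [-0.6, 0.4, -1.3]
grip_width: 0.0215
gripper_force: 59.0
```

```bash
python3 - <<'E'
from br import *
d=grab('wrist','w3'); cv2.imwrite('pics/w3.png',d['color'][:,:,::-1]); bracket(d,1)
go(.5565,-.1155,.30,-11); o=d['obs']; print(o['ft_force'],o['moment'],o['grip_width'],o['ee_rot'])
bracket(grab('top','top3'),0)
E
```

```text
base 2342 (array([ 558. , -111.5]), array([211.6, 102.9]), 64.1)
lugs 767 (array([560.6, -91.1]), array([36. , 28.2]), 79.2) [ 0.5598 -0.091   0.1219]
housing 1627 (array([ 541. , -184.3]), array([50.4, 30.5]), 78.6) [ 0.5392 -0.1835  0.1211]
collar 237 (array([ 554.2, -122.4]), array([26.5, 25.2]), 79.0) [ 0.5514 -0.1293  0.1176]
go [-0.078 -0.095  0.043] 0.0045 pos [ 0.5559 -0.1144  0.3004] tilt [-0.     0.001 -1.   ] j6 -0.14 t 6.8
[-0.59872741  0.43192686 -1.26174831] [0.03332394 0.0262092  0.03548   ] 0.021500556375910786 [-2.95568912e-01 -3.12734370e+00 -8.55645870e-04]
lugs 0 (array([0., 0.]), array([0., 0.]), 0.0) [nan nan nan]
housing 0 (array([0., 0.]), array([0., 0.]), 0.0) [nan nan nan]
collar 0 (array([0., 0.]), array([0., 0.]), 0.0) [nan nan nan]br.py:8: RuntimeWarning: Mean of empty slice.
  lug=near&(z>.117)&(z<.130)&(I[...,2]>I[...,0]+50); print('lugs',lug.sum(),rect(C[lug]),C[lug].mean(0).round(4))
  ret = um.true_divide(
br.py:9: RuntimeWarning: Mean of empty slice.
  ho=near&(z>.108)&(z<.131)&(sat<25)&(I.min(2)>140)&(C[...,1]<-.16); print('housing',ho.sum(),rect(C[ho]),C[ho].mean(0).round(4))
br.py:10: RuntimeWarning: Mean of empty slice.
  br=near&(z>.1)&(z<.128)&(I[...,0]>150)&(I[...,0]-I[...,2]>70); print('collar',br.sum(),rect(C[br]),C[br].mean(0).round(4))
```

View pics/w3.png

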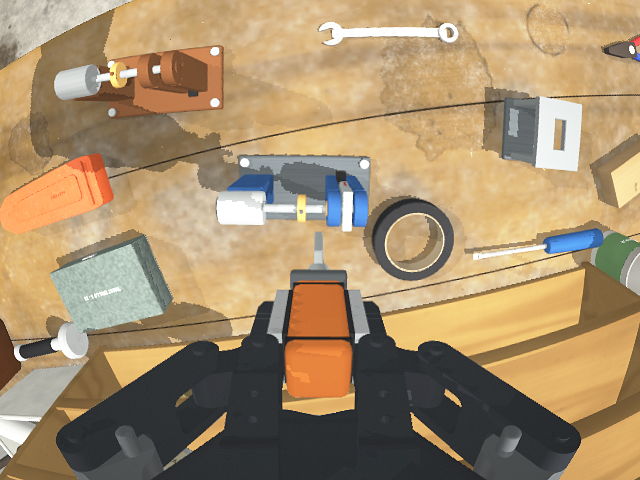

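The tool hangs straight between the pads, with the fork at (319,250). The bracket is in the clear, with the bare bar at (320,211) and the collar at (302,208). The top view is now blocked by the arm. I check the bar line and the fork's place in the hand.

```bash
python3 - <<'E'
from h import *
for t in ('w1','w3'):
    d=load(t); C=cloud(d); I=d['color'].astype(int); a=np.radians(-11.2)
    ex=np.array([np.cos(a),np.sin(a)]); ey=np.array([-np.sin(a),np.cos(a)]); L=(C[...,:2]-[.5608,-.0912])
    X=L@ex; Y=L@ey+.043; sat=I.max(2)-I.min(2); z=C[...,2]
    for lo,hi in ((-.03,-.008),(.010,.024),(.05,.0605),(.026,.036)):
        m=(Y>lo)&(Y<hi)&(abs(X)<.03)&(z>.104)&(z<.128); print(t,lo,hi,m.sum(),'X',np.percentile(X[m],[2,50,98]).round(4),'z',np.percentile(z[m],[50,98]).round(4))
    g=(I[...,0]>140)&(I[...,0]-I[...,2]>60)&(abs(X)<.02)&(z>.1)&(z<.13)&(abs(Y)<.03); print('collar Y',np.percentile(Y[g],[2,50,98]).round(4),'X',np.percentile(X[g],[2,98]).round(4))
    lu=(I[...,2]>I[...,0]+50)&(abs(X)<.03)&(z>.117); print('lugs Y',np.percentile(Y[lu],[1,99]).round(4))
d=load('w3'); C=cloud(d); R=Ro.from_rotvec(d['obs']['ee_rot']).as_matrix(); P=(C-d['obs']['eef_pos'])@R; I=d['color'].astype(int)
o=(I[...,0]>170)&(I[...,2]<90)&(abs(P[...,1])<.03)&(abs(P[...,0])<.03)&(d['depth']>0); print('handle tool x',np.percentile(P[o][:,0],[5,50,95]).round(4),'y',np.percentile(P[o][:,1],[2,50,98]).round(4),'z',np.percentile(P[o][:,2],[2,98]).round(4))
k=(abs(P[...,0])<.03)&(abs(P[...,1])<.03)&(P[...,2]>.03)&(P[...,2]<.085); print('fork',k.sum(),P[k].min(0).round(4),P[k].max(0).round(4),np.median(P[k],0).round(4))
E
```

```text
w1 -0.03 -0.008 173 X [-0.0038  0.0004  0.0033] z [0.1126 0.1142]
w1 0.01 0.024 137 X [-0.0046  0.0003  0.004 ] z [0.1123 0.1162]
w1 0.05 0.0605 369 X [-0.0139  0.0032  0.0168] z [0.1217 0.1249]
w1 0.026 0.036 370 X [-0.0148  0.0029  0.017 ] z [0.1217 0.1246]
collar Y [-0.0014  0.002   0.0244] X [-0.0109  0.0124]
lugs Y [0.0251 0.0603]
w3 -0.03 -0.008 214 X [-0.0041 -0.0008  0.0034] z [0.1124 0.1144]
w3 0.01 0.024 140 X [-0.0042 -0.001   0.0033] z [0.1127 0.1155]
w3 0.05 0.0605 410 X [-0.0161 -0.0033  0.015 ] z [0.1217 0.1246]
w3 0.026 0.036 391 X [-0.016  -0.0034  0.014 ] z [0.1217 0.1247]
collar Y [-0.002   0.0025  0.0243] X [-0.0128  0.0117]
lugs Y [0.0252 0.0608]
handle tool x [-0.0067  0.0104  0.0116] y [-0.0116 -0.0016  0.0084] z [-0.0461  0.0019]
fork 407 [ 0.002  -0.0075  0.0319] [0.0141 0.0043 0.0748] [ 0.0115 -0.0016  0.0413]
```

The bar line is within 0.5 mm and the collar's near face is at y of about +5.5 mm. I'll set the fork down at about y = +16.

Emit:
servo_tool:
  increments:
    - [[1,0,-0.1,1,0],[1,0,-0.3,3,0],[1,0,-0.3,5.5,0],[1,0,-0.3,7.5,0],[1,0,-0.3,9,0],[1,0,-0.3,9.8,0],[1,0,-0.3,10.3,0],[1,0,-0.3,10.8,0],[1,0,-0.3,11.3,0],[1,0,-0.3,11.3,0]]

```text
time_s: 7.68
eef_pos: [0.5555, -0.1181, 0.187]
ee_rot: [-0.294, -3.128, -0.0]
ft_force: [0.9, -0.6, -1.4]
grip_width: 0.0216
gripper_force: 59.0
```

Emit:
servo_tool:
  increments:
    - [[1,0,0,0.4,0],[1,0,0,0.8,0],[1,0,0,1.2,0],[1,0,0,1.5,0],[1,0,0,1.5,0]]

```text
time_s: 8.1
eef_pos: [0.5552, -0.1182, 0.1716]
ee_rot: [-0.295, -3.127, -0.0]
ft_force: [0.7, 0.4, -1.9]
grip_width: 0.0213
gripper_force: 59.0
```

```bash
python3 - <<'E'
from br import *
d=grab('wrist','w4'); go(.5556,-.1177,.172,-11.2); o=d['obs'];print(o['ft_force'],o['moment'])
cv2.imwrite('pics/w4.png',d['color'][:,:,::-1][130:330,190:450])
E
```

```text
go [-0.021  0.055 -0.005] 0.0076 pos [ 0.5553 -0.1182  0.1719] tilt [-0.001  0.    -1.   ] j6 -0.15 t 8.15
[ 0.74758372  0.44217771 -1.90148564] [0.03775373 0.02200992 0.00181095]
```

View pics/w4.png

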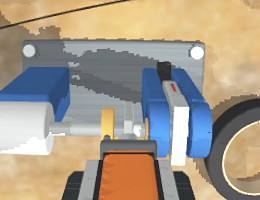

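The crop shows the fork straddling the bare bar between the collar, at (108,122), and the lug, at (150,110). Now I push in steps.

Emit:
servo_tool:
  increments:
    - [[1,0,-0.2,0,0],[1,0,-0.4,0,0],[1,0,-0.6,0,0],[1,0,-0.7,0,0],[1,0,-0.8,0,0],[1,0,-0.9,0,0],[1,0,-1.0,0,0],[1,0,-1.0,0,0]]

```text
time_s: 8.82
eef_pos: [0.5538, -0.1276, 0.1725]
ee_rot: [0.294, 3.127, 0.002]
ft_force: [0.7, 5.5, 0.1]
grip_width: 0.0214
gripper_force: 59.2
```

Emit:
servo_tool:
  increments:
    - [[1,0,-0.1,0,0],[1,0,-0.2,0,0],[1,0,-0.3,0,0],[1,0,-0.4,0,0],[1,0,-0.4,0,0]]

```text
time_s: 9.23
eef_pos: [0.5531, -0.1312, 0.1725]
ee_rot: [0.294, 3.127, 0.003]
ft_force: [1.2, 5.3, 0.3]
grip_width: 0.0213
gripper_force: 59.3
```

Emit:
servo_tool:
  increments:
    - [[1,0,-0.1,0,0],[1,0,-0.2,0,0],[1,0,-0.3,0,0],[1,0,-0.4,0,0],[1,0,-0.4,0,0]]

```text
time_s: 9.65
eef_pos: [0.5524, -0.1349, 0.1725]
ee_rot: [0.294, 3.127, 0.004]
ft_force: [1.8, 7.4, 1.5]
grip_width: 0.0217
gripper_force: 59.3
```

Emit:
servo_tool:
  increments:
    - [[1,0,-0.1,0,0],[1,0,-0.2,0,0],[1,0,-0.3,0,0],[1,0,-0.3,0,0],[1,0,-0.3,0,0]]

```text
time_s: 10.07
eef_pos: [0.5518, -0.1375, 0.1725]
ee_rot: [0.293, 3.127, 0.005]
ft_force: [0.8, 8.6, 2.1]
grip_width: 0.0212
gripper_force: 59.4
```

Emit:
servo_tool:
  increments:
    - [[1,0,-0.05,0,0],[1,0,-0.1,0,0],[1,0,-0.1,0,0],[1,0,-0.1,0,0]]

```text
time_s: 10.4
eef_pos: [0.5517, -0.1384, 0.1725]
ee_rot: [0.293, 3.127, 0.005]
ft_force: [0.8, 8.1, 2.6]
grip_width: 0.0214
gripper_force: 59.5
```

Emit:
servo_tool:
  increments:
    - [[1,0,-0.05,0,0],[1,0,-0.1,0,0],[1,0,-0.1,0,0],[1,0,-0.1,0,0]]

```text
time_s: 10.73
eef_pos: [0.5515, -0.1393, 0.1725]
ee_rot: [0.293, 3.127, 0.005]
ft_force: [1.7, 9.4, 1.8]
grip_width: 0.0214
gripper_force: 59.5
```

```bash
cat > link.py <<'E'
from h import *
def link(d):
    C=cloud(d); a=np.radians(-11.2); L=C[...,:2]-[.5608,-.0912]
    X=L@[np.cos(a),np.sin(a)]; Y=L@[-np.sin(a),np.cos(a)]+.043; m=(abs(Y-.043)<.003)&(abs(X)<.014)&(C[...,2]>.02)&(C[...,2]<.16)
    print('link z',m.sum(),np.percentile(C[...,2][m],[5,50,95]).round(4))
E
python3 - <<'E'
from link import *
link(load('w4')); d=grab('wrist','w5'); link(d); print(d['obs']['eef_pos'],d['obs']['ft_force'],d['obs']['moment'])
E
```

```text
link z 483 [0.118  0.1191 0.1202]
link z 134 [0.0901 0.0913 0.0923]
[ 0.55145051 -0.13929454  0.17247674] [1.74411004 9.42253169 1.7837505 ] [ 2.59869862 -0.33600006 -0.09347676]
```

The link has dropped 28 mm (top from 0.119 to 0.091) before the hard stop was reached. I ease the collar back and lift off.

Emit:
servo_tool:
  increments:
    - [[1,0,0.15,0,0],[1,0,0.35,0,0],[1,0,0.55,0,0],[1,0,0.75,0,0],[1,0,0.95,0,0],[1,0,1.15,0,0],[1,0,1.35,0,0],[1,0,1.55,0,0],[1,0,1.75,0,0],[1,0,1.95,0,0],[1,0,2.05,0,0],[1,0,2.05,0,0]]

```text
time_s: 11.78
eef_pos: [0.5549, -0.1209, 0.1722]
ee_rot: [-0.295, -3.127, 0.001]
ft_force: [-0.2, 0.2, -1.4]
grip_width: 0.0217
gripper_force: 59.3
```

```bash
python3 - <<'E'
from link import *
d=grab('wrist','w6'); link(d); print(d['obs']['eef_pos'],d['obs']['ft_force'],d['obs']['moment'])
cv2.imwrite('pics/w6.png',cv2.resize(d['color'][:,:,::-1][130:330,190:450],None,fx=2,fy=2))
E
```

```text
link z 333 [0.0903 0.0919 0.1133]
[ 0.55493768 -0.12094507  0.17218436] [-0.18568674  0.24566078 -1.43739801] [ 0.05327356 -0.04708921 -0.02405251]
```

View pics/w6.png

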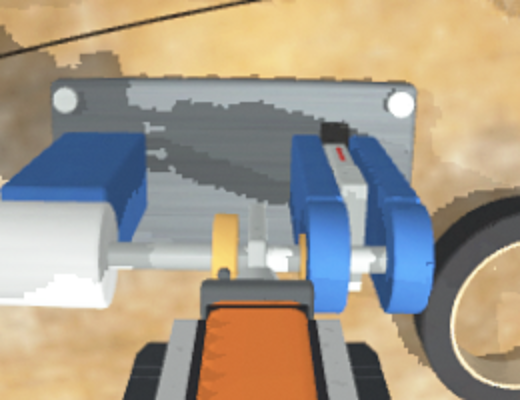

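The picture shows the link low in the slot at (350,180), the bar sprung back above it at (370,260), and the fork clear of the collar. Next is lifting and returning.

Emit:
servo_tool:
  increments:
    - [[1,0,0,-0.7,0],[1,0,0,-1.5,0],[1,0,0,-3,0],[1,0,0,-5,0],[1,0,0,-8,0],[1,0,0,-11,0],[1,0.6,2,-12.8,0],[1,1.5,5,-12.8,0],[1,2.4,8,-12.8,0],[1,3.3,11,-12.8,0],[1,4.3,14.3,-12.8,0],[1,5.3,17.6,-12.8,0]]

```text
time_s: 12.83
eef_pos: [0.5357, 0.0632, 0.3014]
ee_rot: [0.296, 3.126, -0.0]
ft_force: [1.3, -0.3, -1.6]
grip_width: 0.0215
gripper_force: 59.5
```

Emit:
servo_tool:
  increments:
    - [[1,0.9,3,0,0],[1,1.8,6,0,0],[1,2.4,8.5,0,0],[1,2.9,10.2,0,0],[1,2.9,10.2,0,0],[1,2.9,10.2,0,0]]

```text
time_s: 13.33
eef_pos: [0.5264, 0.1682, 0.3011]
ee_rot: [0.292, 3.127, -0.0]
ft_force: [0.4, -0.4, -1.0]
grip_width: 0.0212
gripper_force: 59.5
```

```bash
python3 - <<'E'
from h import *
d=grab('wrist','w7'); go(.527,.170,.16,-11); go(.527,.170,.0915,-11)
C=cloud(d); I=d['color'].astype(int); z=C[...,2]
pl=(np.hypot(C[...,0]-.53,C[...,1]-.165)<.09)&(I.max(2)-I.min(2)<30)&(abs(z-.075)<.006); print(pl.sum(),rect(C[pl]))
for t in ('w3','w7'):
    d=load(t); C=cloud(d);I=d['color'].astype(int); R=Ro.from_rotvec(d['obs']['ee_rot']).as_matrix(); P=(C-d['obs']['eef_pos'])@R
    o=(I[...,0]>170)&(I[...,2]<90)&(abs(P[...,1])<.03)&(abs(P[...,0])<.03); print(np.percentile(P[o],[3,50,97],axis=0).round(4).tolist())
    for a,b in ((.03,.05),(.05,.064),(.066,.078)):
        k=(abs(P[...,0])<.03)&(abs(P[...,1])<.03)&(P[...,2]>a)&(P[...,2]<b); print(k.sum(),np.median(P[k],0).round(4))
E
```

```text
go [1.1000e-02 2.6100e-01 1.4091e+01] 0.0048 pos [0.5265 0.1675 0.3009] tilt [ 0.001 -0.    -1.   ] j6 0.36 t 13.3833
go [1.7000e-02 2.6200e-01 2.0941e+01] 0.0048 pos [0.5265 0.1675 0.3009] tilt [ 0.001 -0.    -1.   ] j6 0.36 t 13.3833
4241 (array([526. , 168.8]), array([64.5, 79.9]), 79.3)
[[-0.0077, -0.0113, -0.046], [0.0104, -0.0016, -0.0426], [0.0117, 0.0081, 0.0009]]
283 [ 0.0076 -0.0016  0.0406]
72 [ 0.0132 -0.0016  0.0561]
44 [ 0.0132 -0.0016  0.0711]
[[-0.0074, -0.0113, -0.046], [0.0104, -0.0016, -0.0428], [0.0117, 0.008, 0.0005]]
279 [ 0.0074 -0.0016  0.0406]
73 [ 0.0132 -0.0016  0.0559]
46 [ 0.0132 -0.0016  0.0718]
```

The tool hasn't shifted in the hand. I lower it into the stand at the same pose it was taken from.

Emit:
servo_tool:
  increments:
    - [[1,0,0.25,3,0],[1,0,0.25,6.5,0],[1,0,0.25,9.5,0],[1,0,0.25,12,0],[1,0,0.25,13.5,0],[1,0,0.25,14.5,0],[1,0,0.25,15.2,0],[1,0,0.25,16,0],[1,0,0.25,16.8,0],[1,0,0.25,17.6,0],[1,0,0.25,18,0],[1,0,0.25,18,0]]

```text
time_s: 14.38
eef_pos: [0.5265, 0.1701, 0.1196]
ee_rot: [-0.294, -3.127, 0.0]
ft_force: [-0.7, -1.1, -1.4]
grip_width: 0.0211
gripper_force: 59.4
```

Emit:
servo_tool:
  increments:
    - [[1,0,0,0.8,0],[1,0,0,1.6,0],[1,0,0,2.2,0],[1,0,0,2.6,0],[1,0,0,2.7,0],[1,0,0,2.7,0]]

```text
time_s: 14.88
eef_pos: [0.5266, 0.1701, 0.0929]
ee_rot: [-0.294, -3.127, 0.0]
ft_force: [-0.0, 0.7, -2.3]
grip_width: 0.0216
gripper_force: 59.4
```

Emit:
servo_tool:
  increments:
    - [[1,0,0,0.1,0],[1,0,0,0.2,0],[1,0,0,0.2,0],[1,0,0,0.2,0]]

```text
time_s: 15.22
eef_pos: [0.527, 0.1702, 0.0915]
ee_rot: [0.295, 3.127, 0.0]
ft_force: [-0.6, 0.6, -1.7]
grip_width: 0.0213
gripper_force: 59.4
```

Emit:
servo_tool:
  increments:
    - [[1,0,0,0.05,0],[1,0,0,0.1,0],[1,0,0,0.1,0]]

```text
time_s: 15.47
eef_pos: [0.5271, 0.1702, 0.0909]
ee_rot: [0.294, 3.127, 0.0]
ft_force: [-2.3, -0.4, 4.5]
grip_width: 0.0215
gripper_force: 60.4
```

The shoulder is on the plate (+4.5 N). Now I release and retreat.

Emit:
servo_tool:
  increments:
    - [[0.6,0,0,0,0],[0.4,0,0,0,0],[0.2,0,0,0,0],[0,0,0,0,0],[0,0,0,0,0],[0,0,0,0,0],[0,0,0,0,0]]

```text
time_s: 16.05
eef_pos: [0.5269, 0.1702, 0.0903]
ee_rot: [-0.295, -3.128, -0.0]
ft_force: [-0.2, -0.9, 0.9]
grip_width: 0.0857
gripper_force: 0.0
```

Emit:
servo_tool:
  increments:
    - [[0,0,0,-1,0],[0,0,0,-3,0],[0,0,0,-6,0],[0,0,0,-9.5,0],[0,0,0,-13,0],[0,0,0,-17,0],[0,0,0,-20,0],[0,0,0,-21,0],[0,0,0,-21,0]]

```text
time_s: 16.8
eef_pos: [0.5282, 0.1704, 0.3039]
ee_rot: [0.294, 3.122, 0.002]
ft_force: [-0.3, 0.2, -0.9]
grip_width: 0.0858
gripper_force: 0.0
```

```bash
python3 - <<'E'
from link import *
d=grab('wrist','w8'); cv2.imwrite('pics/w8.png',d['color'][:,:,::-1]); link(d); print(d['obs']['ft_force'],d['obs']['time_s'])
C=cloud(d); I=d['color'].astype(int); z=C[...,2]
o=(np.hypot(C[...,0]-.526,C[...,1]-.169)<.04)&(I[...,0]>170)&(I[...,2]<90)&(z>.125)&(z<.145); print(rect(C[o]),np.median(z[o]))
E
```

```text
link z 26 [0.0246 0.0892 0.1134]
[-0.3343555   0.17235009 -0.87142048] 16.8
(array([525.6, 168.7]), array([20.7, 21.2]), 79.5) 0.13524461498507076
```

View pics/w8.png

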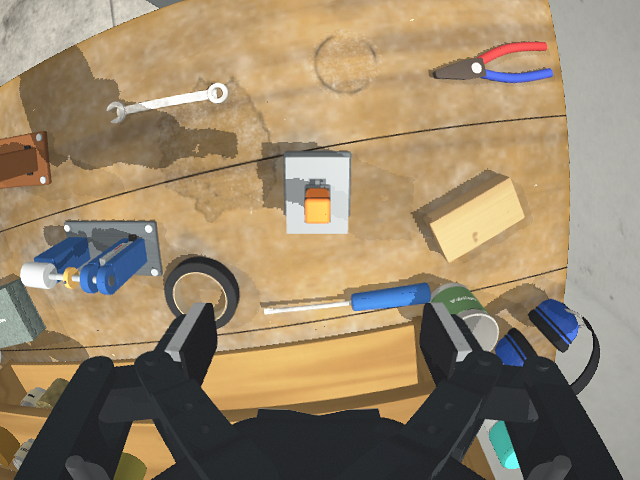

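The tool stands upright and seated in its stand at (318,205), with its top centred on the plate and at the same height as before. The link is down, the other things haven't moved, and the gripper is touching nothing.

```bash
python3 -c "
from cell import arm
print(arm.job_done())"
```

```text
the job is handed in; nothing more can be done
None
```

The job is handed in at about 17 s: the link dropped onto the pad without the bar reaching its stop (peak push reading about 9.4 N), the tool is back in its stand, seated and upright, and no bystander in the final view had moved.

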